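Check the houseleek and lay away the potting tools

ROBOT

A 6-joint arm with a two-finger parallel gripper is mounted at the origin on the work surface. World frame = base frame: x ahead of the robot, y to its left, z up, the work surface at z = 0. Lengths are in m, angles in rad, forces in N, time in s.
With the tool pointing down it reaches from about 0.35 to 0.975 m from the base axis. Payload 4.9 kg.
Tool frame: the origin (TCP) lies at the very end of the fingers, on their centre line; the grasp point (between the pads) lies 19 mm behind it; z points along the fingers, y is the line along which they close (so a half turn about z gives the same grasp; the last joint's range is limited). The gripper opens to 85 mm and grips with 20 to 120 N. Pads are 22 mm wide; open, the fingers measure 114 mm over their backs; the gripper's body (76 mm by 85 mm) begins 54 mm behind the grasp point. The pads swing forward as they close: fully open they stand 13 mm farther back than shut.
Start: joints at [-1.377, 0.053, 1.613, -0, 1.476, -0.119], TCP at [0.192, -0.595, 0.231] pointing down, gripper open.
Joint ranges: [-3.01, 3.01], [-1.01, 2.22], [0.06, 2.58], [-1.02, 4.17], [0.09, 2.62], [-3.14, 3.14]. Speed limits (rad/s): [2.57, 2.57, 3.14, 3.14, 3.14, 3.14].

INTERFACE

Orientations are given as a unit quaternion [w, x, y, z].
In Python, from plant import manip gives the robot as it stands.
- The arm moves only by the tool send_rows, never from a script. Its argument "increments" is a list of rows, each an object of numbers: "claw": the closure, from -1 (fully open) to 1 (shut); "dx", "dy", "dz": the shift along the tool's x, y, z in units of 0.5 m (1.0 is 0.5 m); "yaw": the turn about the tool's z in units of 1.5 rad (1.0 is 1.5 rad). A call has 1 to 20 rows; each row is the pose to reach, as a shift and turn from the pose commanded when the call began, along the tool's axes at that moment; what a row does not reach only later rows make up. A row lasts 1/8 s, in which the tool goes at most 62.5 mm and 10.7 degrees, less where a joint would pass 70% of its speed; a pose out of reach is approached as far as the arm can. A call with a number of a shift or a turn outside -1 to 1 is refused whole. A call with a gripper value outside its range is refused whole. The fingers move at their own pace and stop on an object; the grip force is fixed at half the most. Time passes only in rows, so rows that repeat a pose let the fingers close. It gives the time, the measured TCP pose, the force, the opening and the grip force at its end, in the units of the state.
- manip.state(): the state, without advancing time (a new reading comes with each control period).
- manip.grab_frame(name): name is "scene" or "top" or "wrist"; returns the picture (420x560x3 uint8, red, green, blue); there is no depth.
- manip.camera_params(name): a dict with "camera_matrix" (3x3 intrinsics, pixels), "extrinsics" (4x4, takes a point from world to camera coordinates); the wrist camera has in their place "tool_from_camera" (4x4, takes a point from camera to tool coordinates, whose origin is the TCP and whose axes are the flange's). Camera axes: x right, y down, z forward; pixel columns grow to the right and rows downward; lengths in m; the calibration is good to about 2 mm. The wrist camera is an equidistant fisheye: a pixel r from the principal point sees the ray r / f radians off the axis. A picture is of the moment at which its call begins: read the wrist's pose just before it. camera_params takes no time and is no camera call.
- manip.job_done(): hands the job in; it is judged then, once.
The state is a dict: "time": time; "joint_pos": joint angles; "joint_vel": joint speeds; "joint_efforts": joint torques, N m; "tool_pos": TCP position; "tool_rot": TCP orientation; "contact_force": force on the tool from outside, world axes, zero at the start; "ft_torque": the same for the moment, N m; "gripper_width": opening from 0.0 (shut) to 1.0 (fully open); "grasp_force": force on a finger pad.
Only numpy, scipy, OpenCV 4.12 (cv2) and the standard library are available. Lean on these libraries where they do the work, as an engineer would, in place of code of your own. Each camera call takes 0.05 s, during which the arm holds its last target. There are 200 camera calls.

TASK

First stand the potted houseleek upright midway between the wooden box and the white bowl, in line with the box's brass latch and touching neither, and let go of it. Then pick up the yellow thermometer, point its nose straight at the heart of the houseleek from about 10 cm away and hold it steady there for two seconds. Finish with the thermometer and every hand tool on the bench lying flat in the moss-green tray, one to a compartment, along its middle and roughly centred, with the working end or nose towards the white band; do not disturb the bowl, jar or tin, nor tip the pot over.

Things in the scene. Friction and masses are not known exactly. Their poses are not given: they have to be found in the camera images.
- tray: Moss-green shallow plastic seed tray fixed on the bench, 210 mm (x) by 314 mm (y), rim and dividers 14 mm high, floor 4 mm above the bench. Origin: centre of its underside. Five equal compartments run along its x axis, centre lines at y = -124, -62, 0, 62, 124 mm, each 198 mm long and 58 mm wide inside. A white band, 22 mm wide, runs along its +x end.
- trowel: Trowel with pale wooden handle and stainless blade 38 mm wide, 4 mm thick. 170 mm long, 26 mm square handle section. Origin: middle of its length, on the underside. x runs from the handle to the working end, z up as it lies. The handle spans x -85 to +15 mm; grip it across y at about x -15 mm. May be absent.
- fork: Hand fork with red handle and three dark steel tines, 37 mm wide, 6 mm thick. 170 mm long, 26 mm square handle section. Origin: middle of its length, on the underside. x runs from the handle to the working end, z up as it lies. The handle spans x -85 to +15 mm; grip it across y at about x -15 mm. May be absent.
- weeder: Weeder with blue handle and straight narrow steel blade 16 mm wide, 5 mm thick. 170 mm long, 26 mm square handle section. Origin: middle of its length, on the underside. x runs from the handle to the working end, z up as it lies. The handle spans x -85 to +15 mm; grip it across y at about x -15 mm. May be absent.
- dibber: Dibber with dark wooden handle, brass butt and pale wooden cone. 170 mm long, 26 mm square handle section. Origin: middle of its length, on the underside. x runs from the handle to the working end, z up as it lies. The handle spans x -85 to +15 mm; grip it across y at about x -15 mm. May be absent.
- trowel_tip (a point): Tip of the working end of the trowel, 85 mm from its origin along x, 3 mm above its underside.
- fork_tip (a point): Tip of the working end of the fork, 85 mm from its origin along x, 3 mm above its underside.
- weeder_tip (a point): Tip of the working end of the weeder, 85 mm from its origin along x, 3 mm above its underside.
- dibber_tip (a point): Tip of the working end of the dibber, 85 mm from its origin along x, 3 mm above its underside.
- thermometer: Yellow infrared pen thermometer, 150 mm long, 26 mm square section, black nose at +x, black butt at -x, grey display on top. Origin: middle of its length, on the underside; x runs to the nose, z up as it lies. Grip it across y near the middle.
- thermometer_nose (a point): Lens on the end of the thermometer's nose, 75 mm from its origin, 13 mm above its underside; its axes are the thermometer's, and it looks along +x.
- pot: Small terracotta pot holding a green houseleek; pot 66 mm high, its upright rim collar 64 mm in diameter from 45 to 66 mm height, foot 42 mm; the plant stands up to 90 mm height. Origin: centre of its underside. Grip the collar across its outside.
- pot_plant (a point): Heart of the houseleek, on the pot's axis 78 mm above its underside: what the thermometer must point at.
- box: Small closed wooden box, fixed, 104 mm (x) by 154 mm (y), 56 mm high. Origin: centre of its underside. The brass latch is in the middle of its -x face, which looks towards the bowl.
- bowl: White ceramic mixing bowl, 110 mm across the rim, 50 mm high, about 250 mm from the box, in front of its latch. Origin: centre of its underside.
- jar: Amber jar, 64 mm diameter, 85 mm high; bystander. Origin under its centre.
- tin: Green tin, 68 mm diameter, 70 mm high; bystander. Origin under its centre.
Not all that is in view belongs to the job. There is more than one size of the dibber; the one meant has the size given above. Several things have the shape of the bowl; the one meant has the colours described above.

How it is judged:
On the way, in this order (a step that is already met when the one before it is completed fails the run):
1. the pot stands released between box and bowl, in line with the latch (y of pot in the frame of box between -0.025 and 0.025 m and x of pot in the frame of box between -0.17 and -0.098 m and horizontal distance between pot and bowl above 0.098 m and angle between pot's own z axis and vertical below 0.1 rad and height (world z) of pot below 0.006 m and linear speed of pot below 0.02 m/s and contact force between pot and the fingers below 0.1 N), for 0.3 s.
2. the thermometer points at the heart of the houseleek from 4 to 16 cm, its line of sight passing within 15 mm, held steady for 1.5 s, the pot still in its place (x of pot_plant in the frame of thermometer_nose between 0.04 and 0.16 m and y of pot_plant in the frame of thermometer_nose between -0.015 and 0.015 m and z of pot_plant in the frame of thermometer_nose between -0.015 and 0.015 m and linear speed of thermometer below 0.03 m/s and angular speed of thermometer below 0.2 rad/s and y of pot in the frame of box between -0.025 and 0.025 m and x of pot in the frame of box between -0.17 and -0.098 m and horizontal distance between pot and bowl above 0.098 m), for 1.5 s.
At the end, for the whole second after the job is handed in: Pot upright between box and bowl, within 25 mm of the latch line, 1 cm clear of both; thermometer and all tools flat on the tray floor, one per compartment, within 18 mm of its middle line, 30 mm lengthways, 0.2 rad, working end to the white band; all released and at rest (all of step 1 and (y of trowel in the frame of tray between -0.142 and -0.106 m or y of trowel in the frame of tray between -0.08 and -0.044 m or y of trowel in the frame of tray between -0.018 and 0.018 m or y of trowel in the frame of tray between 0.044 and 0.08 m or y of trowel in the frame of tray between 0.106 and 0.142 m) and x of trowel in the frame of tray between -0.03 and 0.03 m and x of each of trowel_tip, fork_tip, weeder_tip, dibber_tip, thermometer_nose in the frame of tray above 0.04 m and z of each of trowel, fork, weeder, dibber, thermometer in the frame of tray below 0.008 m and angle between each of trowel, fork, weeder, dibber, thermometer's own z axis and vertical below 0.1 rad and angle between the x axis of each of trowel, fork, weeder, dibber, thermometer and the x axis of tray, either way round below 0.2 rad and linear speed of each of trowel, fork, weeder, dibber, thermometer below 0.02 m/s and contact force between each of trowel, fork, weeder, dibber, thermometer and the fingers below 0.1 N and (y of fork in the frame of tray between -0.142 and -0.106 m or y of fork in the frame of tray between -0.08 and -0.044 m or y of fork in the frame of tray between -0.018 and 0.018 m or y of fork in the frame of tray between 0.044 and 0.08 m or y of fork in the frame of tray between 0.106 and 0.142 m) and x of fork in the frame of tray between -0.03 and 0.03 m and (y of weeder in the frame of tray between -0.142 and -0.106 m or y of weeder in the frame of tray between -0.08 and -0.044 m or y of weeder in the frame of tray between -0.018 and 0.018 m or y of weeder in the frame of tray between 0.044 and 0.08 m or y of weeder in the frame of tray between 0.106 and 0.142 m) and x of weeder in the frame of tray between -0.03 and 0.03 m and (y of dibber in the frame of tray between -0.142 and -0.106 m or y of dibber in the frame of tray between -0.08 and -0.044 m or y of dibber in the frame of tray between -0.018 and 0.018 m or y of dibber in the frame of tray between 0.044 and 0.08 m or y of dibber in the frame of tray between 0.106 and 0.142 m) and x of dibber in the frame of tray between -0.03 and 0.03 m and (y of thermometer in the frame of tray between -0.142 and -0.106 m or y of thermometer in the frame of tray between -0.08 and -0.044 m or y of thermometer in the frame of tray between -0.018 and 0.018 m or y of thermometer in the frame of tray between 0.044 and 0.08 m or y of thermometer in the frame of tray between 0.106 and 0.142 m) and x of thermometer in the frame of tray between -0.03 and 0.03 m and distance between trowel and fork above 0.04 m and distance between each of trowel, fork and weeder above 0.04 m and distance between each of trowel, fork, weeder and dibber above 0.04 m and distance between each of trowel, fork, weeder, dibber and thermometer above 0.04 m); the robot touches nothing.
It fails at once if bowl, jar or tin pushed more than 30 mm away or tipped (distance of any of bowl, jar, tin from where it was at the start of the episode above 0.03 m or angle between any of bowl, jar, tin's own z axis and vertical above 0.5 rad).
It fails at once if the pot is tipped over (angle between pot's own z axis and vertical above 0.7 rad).
Of trowel, fork, weeder, dibber only 3 to 4 are there at a start; the rules pass over those that are not, and their reading is None.
At some moment in a run one of trowel, fork, weeder, dibber, thermometer may be knocked a few centimetres aside while the robot is not near it.
It also fails if it takes over 210 s, if anything falls off the work surface, if the arm or the gripper's body presses on something with over 40 N, if the wrist force passes 120 N, or if a joint passes its speed limit or range.

## Working session

There is one attempt and no reset: what is moved stays moved. The work goes in short steps, Python scripts to look and compute and a tool call to move; the robot and the scene stay as the last step left them, time stands still between calls to the robot, and variables do not carry over. Pictures are saved under pics/ and viewed, at most 14 in all, crops included, and the job is handed in when it is done.

Besides the shell and the picture viewer there is one more tool, called in YAML: its name, and indented under it one key for each argument. send_rows: Moves the arm, as the interface text tells. Shifts and turns lie within -1 to 1; 1 stands for 0.5 m of shift or 1.5 rad of turn. Its arguments: {"type":"object","properties":{"increments":{"type":"array","items":{"type":"object","properties":{"claw":{"type":"number"},"dx":{"type":"number"},"dy":{"type":"number"},"dz":{"type":"number"},"yaw":{"type":"number"}}}}},"required":["increments"]}

```bash
mkdir -p pics; python3 - <<'E'
from plant import manip
import cv2, json
for n in ("top","scene"):
    cv2.imwrite(f"pics/{n}0.png", cv2.resize(manip.grab_frame(n)[:,:,::-1],(800,600),interpolation=cv2.INTER_CUBIC))
    p=manip.camera_params(n); print(n,{k:getattr(v,'round',lambda d:v)(4).tolist() if hasattr(v,'tolist') else v for k,v in p.items()})
print(manip.camera_params("wrist")); print(manip.state())
E
```

```text
top {'camera_matrix': [[464.2791, 0.0, 270.6907], [0.0, 464.2791, 217.8891], [0.0, 0.0, 1.0]], 'extrinsics': [[-0.0082, -1.0, 0.0053, 0.0995], [-0.9928, 0.0075, -0.1192, 0.5176], [0.1192, -0.0063, -0.9929, 1.1313], [0.0, 0.0, 0.0, 1.0]]}
scene {'camera_matrix': [[499.7886, 0.0, 283.1978], [0.0, 499.7886, 211.6927], [0.0, 0.0, 1.0]], 'extrinsics': [[-0.6915, 0.7222, 0.0174, 0.269], [0.3718, 0.3764, -0.8486, -0.1431], [-0.6194, -0.5803, -0.5288, 1.7635], [0.0, 0.0, 0.0, 1.0]]}
{'camera_matrix': array([[325.1922621 ,   0.        , 280.03251794],
       [  0.        , 325.1922621 , 218.00653839],
       [  0.        ,   0.        ,   1.        ]]), 'tool_from_camera': array([[ 2.10366596e-03, -9.52857872e-01, -3.03409706e-01,
         7.71681099e-02],
       [ 9.99997711e-01,  1.88577058e-03,  1.01114037e-03,
         2.39491514e-04],
       [-3.91311960e-04, -3.03411139e-01,  9.52859658e-01,
        -1.41786791e-01],
       [ 0.00000000e+00,  0.00000000e+00,  0.00000000e+00,
         1.00000000e+00]])}
{'time': 0.1, 'joint_pos': array([-1.37700453e+00,  5.33001761e-02,  1.61417036e+00,  6.34881573e-06,
        1.47597375e+00, -1.19000937e-01]), 'joint_vel': array([-0.00093633, -0.00202932, -0.0044135 ,  0.00088528, -0.00158119,
       -0.0001414 ]), 'joint_efforts': array([ 6.74830244e-04, -3.94902706e+01, -3.71362174e+01,  9.58976898e-08,
        3.91581387e-03,  9.20476026e-06]), 'tool_pos': array([ 0.19221572, -0.59411792,  0.23017199]), 'tool_rot': array([-9.25285447e-04,  9.87794620e-01,  1.55759208e-01, -3.14555067e-05]), 'contact_force': array([-0.06033133, -0.42326162,  0.1129243 ]), 'ft_torque': array([-0.04521924, -0.01181953,  0.02107468]), 'grasp_force': 0.0, 'gripper_width': 1.0007842553302853}
```

View pics/top0.png

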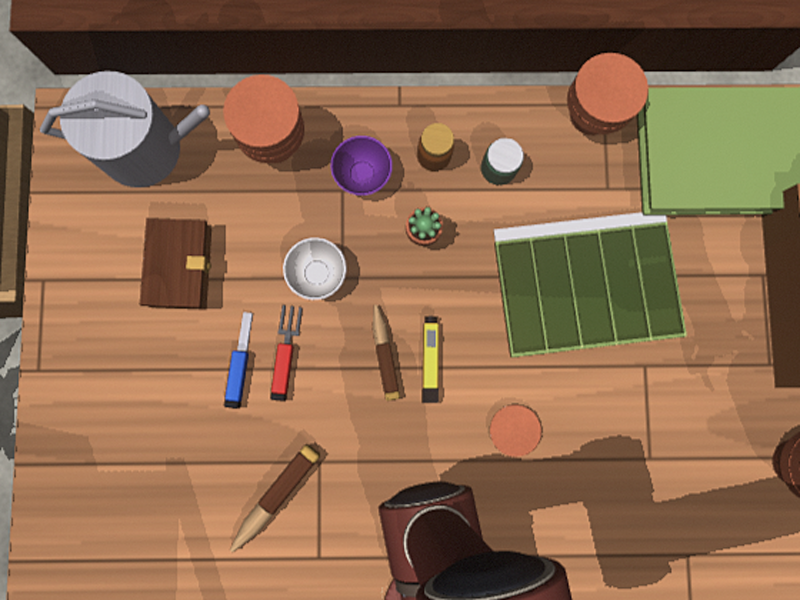

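View pics/scene0.png

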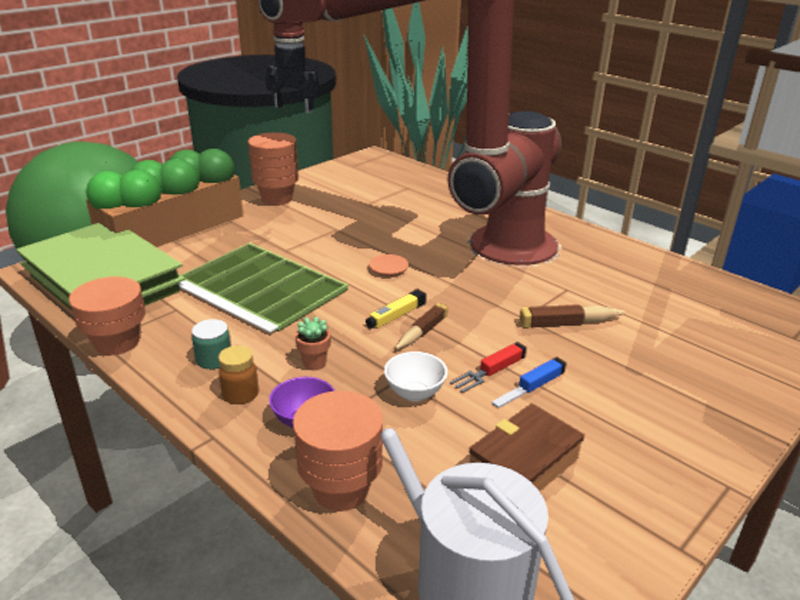

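```bash
cat > h.py <<'E'
from plant import manip
import numpy as np, cv2
from scipy.spatial.transform import Rotation as R
def w(n,u,v,z):
    p=manip.camera_params(n);K=p["camera_matrix"];E=p["extrinsics"];Rm,t=E[:3,:3],E[:3,3]
    c=-Rm.T@t; d=Rm.T@np.linalg.solve(K,[u,v,1.]); return c+d*(z-c[2])/d[2]
def crop(n,f,x0,y0,s,name,wd=800,ht=600):
    c=f[y0:int(y0+ht/s),x0:int(x0+wd/s),::-1]; cv2.imwrite("pics/"+name,cv2.resize(c,(wd,ht),interpolation=cv2.INTER_CUBIC))
def rot(s=None):
    q=(s or manip.state())["tool_rot"]; return R.from_quat([q[1],q[2],q[3],q[0]]).as_matrix()
E
python3 - <<'E'
from h import *
f=manip.grab_frame("top"); cv2.imwrite("pics/raw_top1.png",f[:,:,::-1])
crop("top",f,92,140,4,"A.png"); crop("top",f,242,130,10/3,"B.png")
print(rot().round(3))
E
```

```text
[[ 0.951  0.308 -0.   ]
 [ 0.308 -0.951  0.002]
 [ 0.    -0.002 -1.   ]]
```

View pics/A.png

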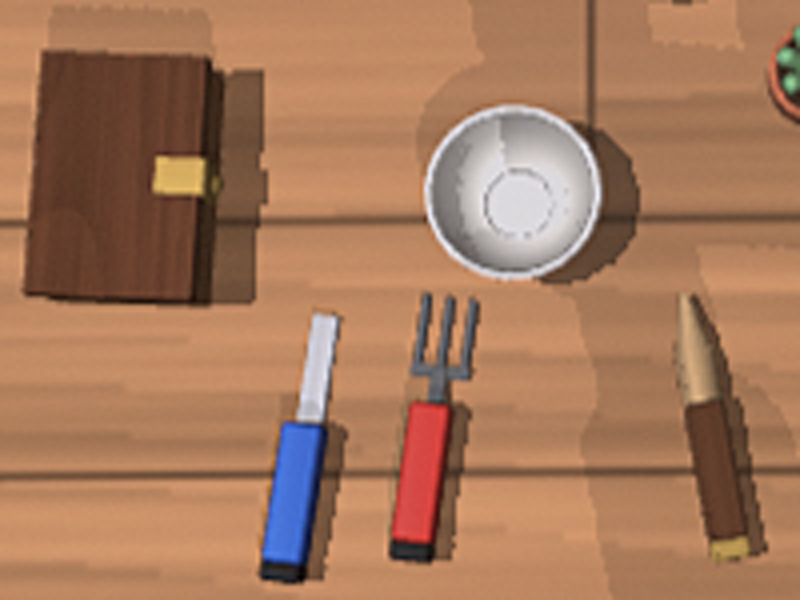

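View pics/B.png

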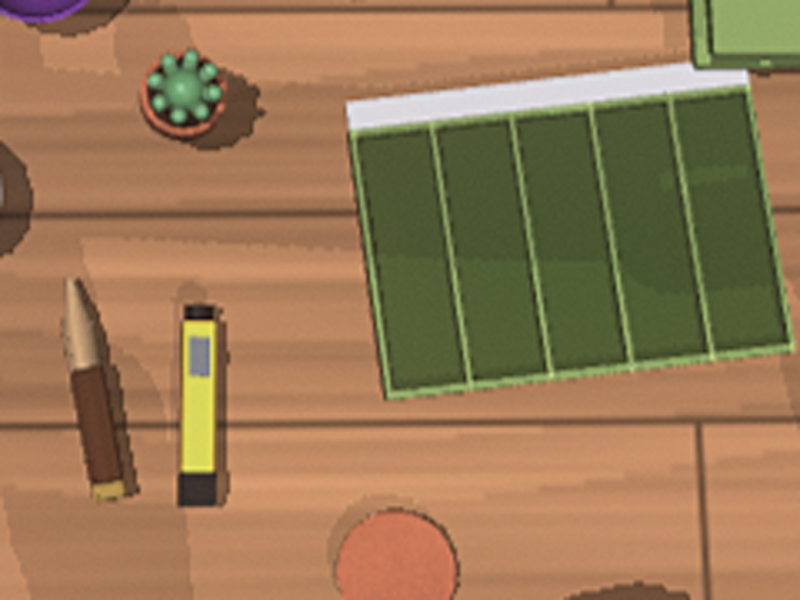

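```bash
cat >> h.py <<'E'
def A(u,v,z): return w("top",92+(u+.5)/4-.5,140+(v+.5)/4-.5,z)
def B(u,v,z): return w("top",242+(u+.5)*.3-.5,130+(v+.5)*.3-.5,z)
E
python3 - <<'E'
from h import *
p=manip.camera_params("top");E=p["extrinsics"];print("cam",(-E[:3,:3].T@E[:3,3]).round(3))
def seg(n,a,b):
    d=a-b; print(n,"front",a.round(3),"back",b.round(3),"len",np.linalg.norm(d).round(4),"ang",np.degrees(np.arctan2(d[1],d[0])).round(1))
seg("weeder handle",A(303,423,.026),A(284,568,.026)); print(" tip",A(325,314,.005))
seg("fork handle",A(430,403,.026),A(411,546,.026)); print(" tip",A(449,296,.006))
seg("dibber handle",A(707,402,.026),A(730,545,.026)); print(" tip",A(686,294,.013))
seg("dibber B",B(70,280,.013),B(107,490,.026))
seg("thermo",B(200,306,.026),B(198,474,.026));seg("thermo full",B(200,306,.022),B(198,503,.02))
print("pot rim",B(184,94,.066),"plant",B(184,88,.085))
print("bowl",A(514,191,.05), "diam",A(428,191,.05)-A(600,191,.05))
c=[A(44,52,.056),A(209,58,.056),A(191,301,.056),A(25,294,.056)]
print("box",np.mean(c,0)); seg("boxside",c[1],c[2]); seg("boxend",c[0],c[1]); print("latch",A(205,176,.056))
t=[B(347,102,.014),B(748,72,.014),B(793,350,.014),B(387,397,.014)]
seg("tray L",t[0],t[3]);seg("tray R",t[1],t[2]);seg("bottom",t[3],t[2]); 
print("big dibber", seg("big",w("top",311*.7,455*.7,.03),w("top",233*.7,550*.7,.02)))
# scene-view check
print("pot scene", w("scene",313*.7,338*.7,.066),"jar",w("top",435*.7,133*.7,.085),"tin",w("top",504*.7,152*.7,.07))
E
```

```text
cam [0.38  0.103 1.184]
weeder handle front [0.452 0.353 0.026] back [0.362 0.364 0.026] len 0.09 ang -6.4
 tip [0.52272564 0.34523295 0.005     ]
fork handle front [0.464 0.275 0.026] back [0.375 0.285 0.026] len 0.0891 ang -7.0
 tip [0.53360026 0.26604035 0.006     ]
dibber handle front [0.463 0.102 0.026] back [0.374 0.088 0.026] len 0.0898 ang 8.7
 tip [0.53284492 0.11446202 0.013     ]
dibber B front [0.532 0.116 0.013] back [0.372 0.089 0.026] len 0.1619 ang 9.5
thermo front [0.509 0.018 0.026] back [0.384 0.021 0.026] len 0.1258 ang -1.6
thermo full front [0.51  0.017 0.022] back [0.362 0.021 0.02 ] len 0.1477 ang -1.4
pot rim [0.66271546 0.02994405 0.066     ] plant [0.66237482 0.03111371 0.085     ]
bowl [0.59318063 0.2202785  0.05      ] diam [0.00076279 0.1065348  0.        ]
box [0.60363388 0.46406776 0.056     ]
boxside front [0.677 0.409 0.056] back [0.525 0.417 0.056] len 0.1523 ang -2.7
boxend front [0.682 0.512 0.056] back [0.677 0.409 0.056] len 0.1025 ang 87.5
latch [0.60280468 0.41009532 0.056     ]
tray L front [ 0.669 -0.1    0.014] back [ 0.44  -0.124  0.014] len 0.2296 ang 6.0
tray R front [ 0.69  -0.412  0.014] back [ 0.474 -0.434  0.014] len 0.2178 ang 5.7
bottom front [ 0.44  -0.124  0.014] back [ 0.474 -0.434  0.014] len 0.3118 ang 96.1
big front [0.272 0.227 0.03 ] back [0.115 0.359 0.02 ] len 0.206 ang -40.0
big dibber None
pot scene [0.66998697 0.03815012 0.066     ] jar [0.82109619 0.00988315 0.085     ] tin [ 0.79190294 -0.1112026   0.07      ]
```

```bash
cat >> h.py <<'E'
def go(x,y,z,h=None):
    """increments (units) from the measured pose to TCP x,y,z with tool x-axis at world heading h deg"""
    s=manip.state();M=rot(s);d=M.T@(np.array([x,y,z])-s["tool_pos"])/.5
    h0=np.degrees(np.arctan2(M[1,0],M[0,0])); yaw=0 if h is None else -np.radians((h-h0+180)%360-180)/1.5
    print("t %.2f at"%s["time"],s["tool_pos"].round(4),"h %.1f"%h0,"q",s["joint_pos"].round(2),"-> d",d.round(3),"yaw",round(yaw,3))
E
python3 - <<'E'
from h import *
a,b=B(387,397,.006),B(793,350,.006)
print("inner len",np.linalg.norm(B(355,133,.014)-B(387,393,.014)),np.linalg.norm(B(748,92,.014)-B(792,348,.014)))
for k in [(433,125,470,385),(513,115,551,374),(592,106,632,366),(670,97,712,356)]:
    f,r=B(k[0],k[1],.014),B(k[2],k[3],.014); print("div",f.round(4),r.round(4),((f+r)/2).round(4),np.linalg.norm(f-r).round(4),np.degrees(np.arctan2(*(f-r)[1::-1])).round(1))
go(.45,-.25,.28,90)
E
```

```text
inner len 0.20164853412670708 0.2005269282397152
div [ 0.65   -0.1655  0.014 ] [ 0.4489 -0.1868  0.014 ] [ 0.5495 -0.1761  0.014 ] 0.2022 6.0
div [ 0.6575 -0.2278  0.014 ] [ 0.4568 -0.2486  0.014 ] [ 0.5572 -0.2382  0.014 ] 0.2018 5.9
div [ 0.6642 -0.2893  0.014 ] [ 0.4624 -0.3104  0.014 ] [ 0.5633 -0.2999  0.014 ] 0.2029 6.0
div [ 0.6709 -0.3502  0.014 ] [ 0.4695 -0.3716  0.014 ] [ 0.5702 -0.3609  0.014 ] 0.2025 6.1
t 0.15 at [ 0.1922 -0.5942  0.2304] h 17.9 q [-1.38  0.05  1.61 -0.    1.48 -0.12] -> d [ 0.702 -0.497 -0.098] yaw -0.839
```

send_rows:
  increments:
    - {"claw": -1,"dx": 0.7,"dy": -0.5,"dz": -0.1,"yaw": -0.84}
    - {"claw": -1,"dx": 0.7,"dy": -0.5,"dz": -0.1,"yaw": -0.84}
    - {"claw": -1,"dx": 0.7,"dy": -0.5,"dz": -0.1,"yaw": -0.84}
    - {"claw": -1,"dx": 0.7,"dy": -0.5,"dz": -0.1,"yaw": -0.84}
    - {"claw": -1,"dx": 0.7,"dy": -0.5,"dz": -0.1,"yaw": -0.84}
    - {"claw": -1,"dx": 0.7,"dy": -0.5,"dz": -0.1,"yaw": -0.84}
    - {"claw": -1,"dx": 0.7,"dy": -0.5,"dz": -0.1,"yaw": -0.84}
    - {"claw": -1,"dx": 0.7,"dy": -0.5,"dz": -0.1,"yaw": -0.84}
    - {"claw": -1,"dx": 0.7,"dy": -0.5,"dz": -0.1,"yaw": -0.84}
    - {"claw": -1,"dx": 0.7,"dy": -0.5,"dz": -0.1,"yaw": -0.84}
    - {"claw": -1,"dx": 0.7,"dy": -0.5,"dz": -0.1,"yaw": -0.84}
    - {"claw": -1,"dx": 0.7,"dy": -0.5,"dz": -0.1,"yaw": -0.84}

```text
time: 1.65
tool_pos: [0.448, -0.2498, 0.2812]
tool_rot: [-0.0, 0.707, 0.707, -0.0]
contact_force: [-1.0, 0.0, 0.4]
gripper_width: 1.004
grasp_force: 0.0
```

```bash
python3 -c "
from h import *
go(.6627,.030,.16,90)"
```

```text
t 1.65 at [ 0.448  -0.2498  0.2812] h 90.0 q [-0.65 -0.24  1.81 -0.    1.58 -0.65] -> d [0.559 0.43  0.242] yaw 0.0
```

send_rows:
  increments:
    - {"claw": -1,"dx": 0.56,"dy": 0.43,"dz": 0.24}
    - {"claw": -1,"dx": 0.56,"dy": 0.43,"dz": 0.24}
    - {"claw": -1,"dx": 0.56,"dy": 0.43,"dz": 0.24}
    - {"claw": -1,"dx": 0.56,"dy": 0.43,"dz": 0.24}
    - {"claw": -1,"dx": 0.56,"dy": 0.43,"dz": 0.24}
    - {"claw": -1,"dx": 0.56,"dy": 0.43,"dz": 0.24}
    - {"claw": -1,"dx": 0.56,"dy": 0.43,"dz": 0.24}
    - {"claw": -1,"dx": 0.56,"dy": 0.43,"dz": 0.24}
    - {"claw": -1,"dx": 0.56,"dy": 0.43,"dz": 0.24}
    - {"claw": -1,"dx": 0.56,"dy": 0.43,"dz": 0.24}

```text
invalid input
```

```bash
cat >> h.py <<'E'
def wr(u,v,z,s):
    p=manip.camera_params("wrist");K=p["camera_matrix"];T=p["tool_from_camera"]
    d=np.array([u-K[0,2],v-K[1,2]]);r=np.hypot(*d);th=r/K[0,0]
    ray=np.r_[np.sin(th)*d/r,np.cos(th)];M=rot(s);c=s["tool_pos"]+M@T[:3,3];g=M@T[:3,:3]@ray
    return c+g*(z-c[2])/g[2]
def wproj(P,s):
    p=manip.camera_params("wrist");K=p["camera_matrix"];T=p["tool_from_camera"]
    c=T[:3,:3].T@(rot(s).T@(np.array(P)-s["tool_pos"])-T[:3,3]);r=np.hypot(c[0],c[1]);th=np.arctan2(r,c[2])
    return K[:2,2]+K[0,0]*th*c[:2]/r
E
python3 - <<'E'
from h import *
s=manip.state(); f=manip.grab_frame("wrist"); go(.6627,.030,.03,90)
print(wproj([.6627,.03,.066],s)); cv2.imwrite("pics/w1.png",f[:,:,::-1])
E
```

```text
t 1.70 at [ 0.4481 -0.2496  0.2812] h 90.0 q [-0.65 -0.24  1.81 -0.    1.58 -0.65] -> d [0.559 0.43  0.502] yaw 0.0
[455.27097688 -26.57504572]
```

View pics/w1.png

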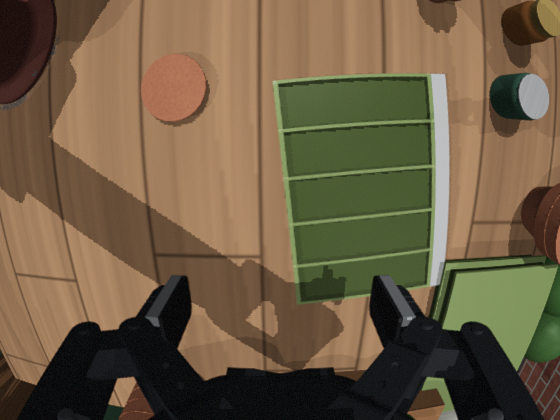

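The wrist picture shows the empty tray at (355,190), because the second move was refused. I'm resending it with every key filled in.

send_rows:
  increments:
    - {"claw": -1,"dx": 0.56,"dy": 0.43,"dz": 0.24,"yaw": 0}
    - {"claw": -1,"dx": 0.56,"dy": 0.43,"dz": 0.24,"yaw": 0}
    - {"claw": -1,"dx": 0.56,"dy": 0.43,"dz": 0.24,"yaw": 0}
    - {"claw": -1,"dx": 0.56,"dy": 0.43,"dz": 0.24,"yaw": 0}
    - {"claw": -1,"dx": 0.56,"dy": 0.43,"dz": 0.24,"yaw": 0}
    - {"claw": -1,"dx": 0.56,"dy": 0.43,"dz": 0.24,"yaw": 0}
    - {"claw": -1,"dx": 0.56,"dy": 0.43,"dz": 0.24,"yaw": 0}
    - {"claw": -1,"dx": 0.56,"dy": 0.43,"dz": 0.24,"yaw": 0}
    - {"claw": -1,"dx": 0.56,"dy": 0.43,"dz": 0.24,"yaw": 0}
    - {"claw": -1,"dx": 0.56,"dy": 0.43,"dz": 0.24,"yaw": 0}

```text
time: 2.95
tool_pos: [0.6629, 0.0302, 0.1625]
tool_rot: [0.001, 0.707, 0.707, 0.0]
contact_force: [1.0, -1.2, 0.2]
gripper_width: 0.995
grasp_force: 0.0
```

```bash
python3 - <<'E'
from h import *
s=manip.state(); f=manip.grab_frame("wrist"); go(.6627,.030,.03,90)
u=wproj([.6627,.03,.066],s);print(u)
g=f[:,:,::-1].copy()
for a in np.linspace(0,6.28,40): cv2.circle(g,tuple(int(round(c)) for c in wproj([.6627+.032*np.cos(a),.03+.032*np.sin(a),.066],s)),1,(255,0,0),-1)
cv2.imwrite("pics/w2.png",g)
E
```

```text
t 3.00 at [0.6629 0.0304 0.1623] h 90.0 q [-0.07  0.19  1.58 -0.    1.37 -0.07] -> d [-0.001 -0.001  0.265] yaw 0.0
[279.91628645 219.88436565]
```

View pics/w2.png

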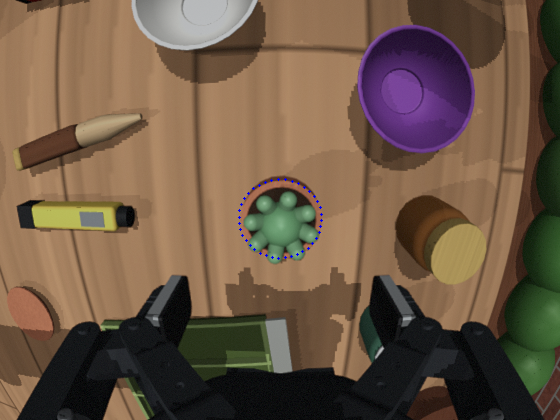

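The projected rim circle sits on the pot's collar at (280,219). The thermometer's round black nose is at the display end (125,215), so it points to +x. I'm going down to grip the collar.

send_rows:
  increments:
    - {"claw": -1,"dx": 0,"dy": 0,"dz": 0.09,"yaw": 0}
    - {"claw": -1,"dx": 0,"dy": 0,"dz": 0.18,"yaw": 0}
    - {"claw": -1,"dx": 0,"dy": 0,"dz": 0.265,"yaw": 0}
    - {"claw": -1,"dx": 0,"dy": 0,"dz": 0.265,"yaw": 0}
    - {"claw": -1,"dx": 0,"dy": 0,"dz": 0.265,"yaw": 0}
    - {"claw": 1,"dx": 0,"dy": 0,"dz": 0.265,"yaw": 0}
    - {"claw": 1,"dx": 0,"dy": 0,"dz": 0.265,"yaw": 0}
    - {"claw": 1,"dx": 0,"dy": 0,"dz": 0.265,"yaw": 0}
    - {"claw": 1,"dx": 0,"dy": 0,"dz": 0.265,"yaw": 0}
    - {"claw": 1,"dx": 0,"dy": 0,"dz": 0.265,"yaw": 0}
    - {"claw": 1,"dx": 0,"dy": 0,"dz": 0.265,"yaw": 0}

```text
time: 4.38
tool_pos: [0.665, 0.0312, 0.0323]
tool_rot: [0.002, 0.706, 0.708, 0.002]
contact_force: [-0.6, -0.4, 6.8]
gripper_width: 0.731
grasp_force: 66.5
```

```bash
python3 -c "
from h import *
go(.598,.342,.13,90)"
```

```text
t 4.38 at [0.665  0.0312 0.0323] h 90.1 q [-0.06  0.33  1.65 -0.    1.16 -0.07] -> d [ 0.622 -0.132 -0.196] yaw 0.001
```

send_rows:
  increments:
    - {"claw": 1,"dx": 0,"dy": 0,"dz": -0.1,"yaw": 0}
    - {"claw": 1,"dx": 0,"dy": 0,"dz": -0.2,"yaw": 0}
    - {"claw": 1,"dx": 0.1,"dy": -0.02,"dz": -0.2,"yaw": 0}
    - {"claw": 1,"dx": 0.2,"dy": -0.04,"dz": -0.2,"yaw": 0}
    - {"claw": 1,"dx": 0.3,"dy": -0.06,"dz": -0.2,"yaw": 0}
    - {"claw": 1,"dx": 0.4,"dy": -0.08,"dz": -0.2,"yaw": 0}
    - {"claw": 1,"dx": 0.5,"dy": -0.11,"dz": -0.2,"yaw": 0}
    - {"claw": 1,"dx": 0.6,"dy": -0.13,"dz": -0.2,"yaw": 0}
    - {"claw": 1,"dx": 0.622,"dy": -0.132,"dz": -0.2,"yaw": 0}
    - {"claw": 1,"dx": 0.622,"dy": -0.132,"dz": -0.2,"yaw": 0}
    - {"claw": 1,"dx": 0.622,"dy": -0.132,"dz": -0.2,"yaw": 0}

```text
time: 5.75
tool_pos: [0.5966, 0.3409, 0.1288]
tool_rot: [0.0, 0.707, 0.707, -0.0]
contact_force: [-0.2, -0.8, -3.0]
gripper_width: 0.73
grasp_force: 67.2
```

```bash
python3 -c "
from h import *
go(.598,.342,.033,90)"
```

```text
t 5.75 at [0.5966 0.3409 0.1288] h 90.0 q [ 0.41  0.27  1.54 -0.    1.33  0.41] -> d [0.002 0.003 0.192] yaw 0.0
```

send_rows:
  increments:
    - {"claw": 1,"dx": 0.002,"dy": 0.003,"dz": 0.1,"yaw": 0}
    - {"claw": 1,"dx": 0.002,"dy": 0.003,"dz": 0.16,"yaw": 0}
    - {"claw": 1,"dx": 0.002,"dy": 0.003,"dz": 0.18,"yaw": 0}
    - {"claw": 1,"dx": 0.002,"dy": 0.003,"dz": 0.192,"yaw": 0}
    - {"claw": 1,"dx": 0.002,"dy": 0.003,"dz": 0.192,"yaw": 0}
    - {"claw": 1,"dx": 0.002,"dy": 0.003,"dz": 0.192,"yaw": 0}

```text
time: 6.5
tool_pos: [0.5989, 0.3436, 0.0347]
tool_rot: [0.001, 0.706, 0.708, 0.001]
contact_force: [-0.4, -0.0, -3.2]
gripper_width: 0.731
grasp_force: 67.2
```

```bash
python3 -c "
from h import *
go(.598,.342,.032,90)"
```

```text
t 6.50 at [0.5989 0.3436 0.0347] h 90.1 q [0.41 0.38 1.58 0.   1.18 0.41] -> d [-0.003 -0.002  0.005] yaw 0.001
```

Still about 2 mm up, so I'm lowering a little more, then opening and lifting off.

send_rows:
  increments:
    - {"claw": 1,"dx": 0,"dy": 0,"dz": 0.005,"yaw": 0}
    - {"claw": 1,"dx": 0,"dy": 0,"dz": 0.006,"yaw": 0}
    - {"claw": 1,"dx": 0,"dy": 0,"dz": 0.006,"yaw": 0}
    - {"claw": -1,"dx": 0,"dy": 0,"dz": 0.006,"yaw": 0}
    - {"claw": -1,"dx": 0,"dy": 0,"dz": 0.006,"yaw": 0}
    - {"claw": -1,"dx": 0,"dy": 0,"dz": 0.006,"yaw": 0}
    - {"claw": -1,"dx": 0,"dy": 0,"dz": 0.006,"yaw": 0}
    - {"claw": -1,"dx": 0,"dy": 0,"dz": -0.05,"yaw": 0}
    - {"claw": -1,"dx": 0,"dy": 0,"dz": -0.1,"yaw": 0}
    - {"claw": -1,"dx": 0,"dy": 0,"dz": -0.2,"yaw": 0}
    - {"claw": -1,"dx": 0,"dy": 0,"dz": -0.3,"yaw": 0}
    - {"claw": -1,"dx": 0,"dy": 0,"dz": -0.3,"yaw": 0}

```text
time: 8.0
tool_pos: [0.6008, 0.3446, 0.1899]
tool_rot: [0.002, 0.706, 0.708, 0.005]
contact_force: [-0.2, 0.1, 0.4]
gripper_width: 1.0
grasp_force: 0.0
```

```bash
python3 - <<'E'
from h import *
s=manip.state(); f=manip.grab_frame("wrist"); go(.435,.0195,.20,0)
g=f[:,:,::-1].copy()
for a in np.linspace(0,6.28,40): cv2.circle(g,tuple(int(round(c)) for c in wproj([.598+.032*np.cos(a),.342+.032*np.sin(a),.066],s)),1,(255,0,0),-1)
cv2.imwrite("pics/w3.png",g)
E
```

```text
t 8.05 at [0.5992 0.3439 0.1862] h 90.1 q [0.41 0.23 1.49 0.   1.41 0.41] -> d [-0.648 -0.33  -0.031] yaw 1.049
```

View pics/w3.png

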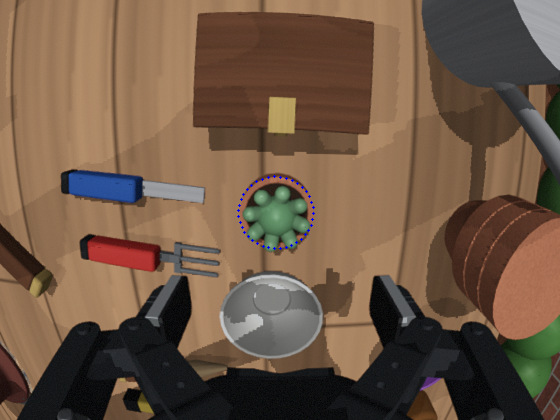

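The pot stands upright at (276,212), in line with the latch (282,115) and clear of both the box and the bowl at (272,315). Next is the thermometer.

send_rows:
  increments:
    - {"claw": -0.3,"dx": -0.648,"dy": -0.33,"dz": -0.03,"yaw": 1}
    - {"claw": -0.3,"dx": -0.648,"dy": -0.33,"dz": -0.03,"yaw": 1}
    - {"claw": -0.3,"dx": -0.648,"dy": -0.33,"dz": -0.03,"yaw": 1}
    - {"claw": -0.3,"dx": -0.648,"dy": -0.33,"dz": -0.03,"yaw": 1}
    - {"claw": -0.3,"dx": -0.648,"dy": -0.33,"dz": -0.03,"yaw": 1}
    - {"claw": -0.3,"dx": -0.648,"dy": -0.33,"dz": -0.03,"yaw": 1}
    - {"claw": -0.3,"dx": -0.648,"dy": -0.33,"dz": -0.03,"yaw": 1}
    - {"claw": -0.3,"dx": -0.648,"dy": -0.33,"dz": -0.03,"yaw": 1}
    - {"claw": -0.3,"dx": -0.648,"dy": -0.33,"dz": -0.03,"yaw": 1}
    - {"claw": -0.3,"dx": -0.648,"dy": -0.33,"dz": -0.03,"yaw": 1}

```text
time: 9.3
tool_pos: [0.4329, 0.0191, 0.1967]
tool_rot: [-0.0, 0.999, 0.038, -0.001]
contact_force: [-0.0, 0.1, -0.2]
gripper_width: 0.648
grasp_force: 0.0
```

```bash
cat >> h.py <<'E'
def box_pts(c,h,L,Wd,z):
    h=np.radians(h);e=np.array([np.cos(h),np.sin(h)]);n=np.array([-e[1],e[0]])
    return [np.r_[np.array(c)+a*e+b*n,z] for a in np.linspace(-L/2,L/2,20) for b in (-Wd/2,Wd/2)]
def draw(g,pts,s,col=(255,0,255)):
    for P in pts: cv2.circle(g,tuple(int(round(c)) for c in wproj(P,s)),1,col,-1)
E
python3 - <<'E'
from h import *
s=manip.state(); f=manip.grab_frame("wrist"); go(.436,.019,.012,-1.5)
g=f[:,:,::-1].copy(); draw(g,box_pts([.436,.019],-1.5,.15,.026,.026),s)
cv2.imwrite("pics/w4.png",g)
E
```

```text
t 9.35 at [0.433  0.0191 0.197 ] h 4.3 q [-0.13 -0.41  2.08 -0.    1.48  1.37] -> d [0.006 0.001 0.37 ] yaw 0.068
```

View pics/w4.png

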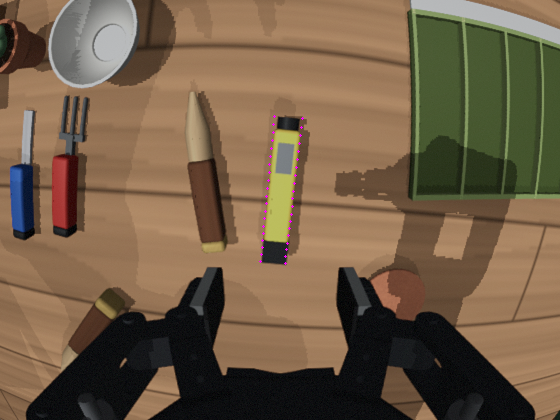

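send_rows:
  increments:
    - {"claw": -0.3,"dx": 0.006,"dy": 0.001,"dz": 0.12,"yaw": 0.068}
    - {"claw": -0.3,"dx": 0.006,"dy": 0.001,"dz": 0.24,"yaw": 0.068}
    - {"claw": -0.3,"dx": 0.006,"dy": 0.001,"dz": 0.34,"yaw": 0.068}
    - {"claw": -0.3,"dx": 0.006,"dy": 0.001,"dz": 0.372,"yaw": 0.068}
    - {"claw": -0.3,"dx": 0.006,"dy": 0.001,"dz": 0.372,"yaw": 0.068}
    - {"claw": -0.3,"dx": 0.006,"dy": 0.001,"dz": 0.372,"yaw": 0.068}
    - {"claw": 1,"dx": 0.006,"dy": 0.001,"dz": 0.372,"yaw": 0.068}
    - {"claw": 1,"dx": 0.006,"dy": 0.001,"dz": 0.372,"yaw": 0.068}
    - {"claw": 1,"dx": 0.006,"dy": 0.001,"dz": 0.372,"yaw": 0.068}
    - {"claw": 1,"dx": 0.006,"dy": 0.001,"dz": 0.372,"yaw": 0.068}
    - {"claw": 1,"dx": 0.006,"dy": 0.001,"dz": 0.372,"yaw": 0.068}
    - {"claw": 1,"dx": 0.006,"dy": 0.001,"dz": 0.372,"yaw": 0.068}
    - {"claw": 1,"dx": 0.006,"dy": 0.001,"dz": 0.372,"yaw": 0.068}

```text
time: 10.98
tool_pos: [0.4381, 0.0184, 0.0137]
tool_rot: [0.0, 1.0, -0.015, 0.002]
contact_force: [-1.3, -0.0, 6.8]
gripper_width: 0.286
grasp_force: 60.8
```

```bash
python3 -c "
from h import *
go(.436,.019,.15,0);go(.422,.343,.15,0)"
```

```text
t 10.97 at [0.4381 0.0184 0.0137] h -1.7 q [-0.13 -0.16  2.21  0.    1.09  1.47] -> d [-0.003 -0.001 -0.273] yaw -0.019
t 10.97 at [0.4381 0.0184 0.0137] h -1.7 q [-0.13 -0.16  2.21  0.    1.09  1.47] -> d [-0.05  -0.648 -0.273] yaw -0.019
```

send_rows:
  increments:
    - {"claw": 1,"dx": 0,"dy": 0,"dz": -0.1,"yaw": 0}
    - {"claw": 1,"dx": 0,"dy": 0,"dz": -0.2,"yaw": 0}
    - {"claw": 1,"dx": 0,"dy": -0.05,"dz": -0.27,"yaw": -0.019}
    - {"claw": 1,"dx": 0,"dy": -0.15,"dz": -0.27,"yaw": -0.019}
    - {"claw": 1,"dx": -0.02,"dy": -0.25,"dz": -0.27,"yaw": -0.019}
    - {"claw": 1,"dx": -0.04,"dy": -0.35,"dz": -0.27,"yaw": -0.019}
    - {"claw": 1,"dx": -0.042,"dy": -0.45,"dz": -0.27,"yaw": -0.019}
    - {"claw": 1,"dx": -0.042,"dy": -0.55,"dz": -0.27,"yaw": -0.019}
    - {"claw": 1,"dx": -0.042,"dy": -0.648,"dz": -0.27,"yaw": -0.019}
    - {"claw": 1,"dx": -0.042,"dy": -0.648,"dz": -0.27,"yaw": -0.019}
    - {"claw": 1,"dx": -0.042,"dy": -0.648,"dz": -0.27,"yaw": -0.019}
    - {"claw": 1,"dx": -0.042,"dy": -0.648,"dz": -0.27,"yaw": -0.019}

```text
time: 12.48
tool_pos: [0.4248, 0.342, 0.1466]
tool_rot: [0.0, 1.0, -0.001, -0.0]
contact_force: [-0.5, -0.5, -0.1]
gripper_width: 0.285
grasp_force: 59.9
```

```bash
python3 -c "
from h import *
go(.426,.343,.0787,0)"
```

```text
t 12.47 at [0.4248 0.342  0.1466] h -0.1 q [ 0.54 -0.07  1.88 -0.    1.33  2.11] -> d [ 0.002 -0.002  0.136] yaw -0.001
```

send_rows:
  increments:
    - {"claw": 1,"dx": 0.002,"dy": -0.002,"dz": 0.06,"yaw": 0}
    - {"claw": 1,"dx": 0.002,"dy": -0.002,"dz": 0.12,"yaw": 0}
    - {"claw": 1,"dx": 0.002,"dy": -0.002,"dz": 0.14,"yaw": 0}
    - {"claw": 1,"dx": 0.002,"dy": -0.002,"dz": 0.14,"yaw": 0}
    - {"claw": 1,"dx": 0.002,"dy": -0.002,"dz": 0.14,"yaw": 0}
    - {"claw": 1,"dx": 0.002,"dy": -0.002,"dz": 0.14,"yaw": 0}

```text
time: 13.22
tool_pos: [0.4267, 0.3446, 0.0783]
tool_rot: [-0.001, 1.0, -0.0, 0.001]
contact_force: [-0.1, -0.9, -1.9]
gripper_width: 0.289
grasp_force: 59.9
```

```bash
python3 - <<'E'
from h import *
go(.426,.343,.0787,0)
a=manip.grab_frame("scene");b=manip.grab_frame("wrist")
def sc(x):
    p=manip.camera_params("scene");c=p["camera_matrix"]@(p["extrinsics"][:3]@np.r_[x,1.]);return c[:2]/c[2]
h=np.array([.599,.343,.078]);n=np.array([.499,.343,.078])
u=sc(h);x0,y0=int(u[0])-70,int(u[1])-75
c=cv2.resize(a[y0:y0+120,x0:x0+120,::-1],(480,480),interpolation=cv2.INTER_CUBIC)
for P in (h,n):
    q=((sc(P)-[x0,y0]+.5)*4).astype(int);cv2.circle(c,tuple(int(i) for i in q),3,(255,0,255),1)
s=manip.state();g=b[:,:320,::-1].copy();draw(g,[h,n],s)
cv2.imwrite("pics/aim.png",np.hstack([c,cv2.copyMakeBorder(g,0,60,0,0,cv2.BORDER_CONSTANT)]))
E
```

```text
t 13.22 at [0.4267 0.3446 0.0783] h -0.0 q [ 0.54  0.02  1.92 -0.    1.2   2.12] -> d [-0.001  0.003 -0.001] yaw -0.0
```

View pics/aim.png

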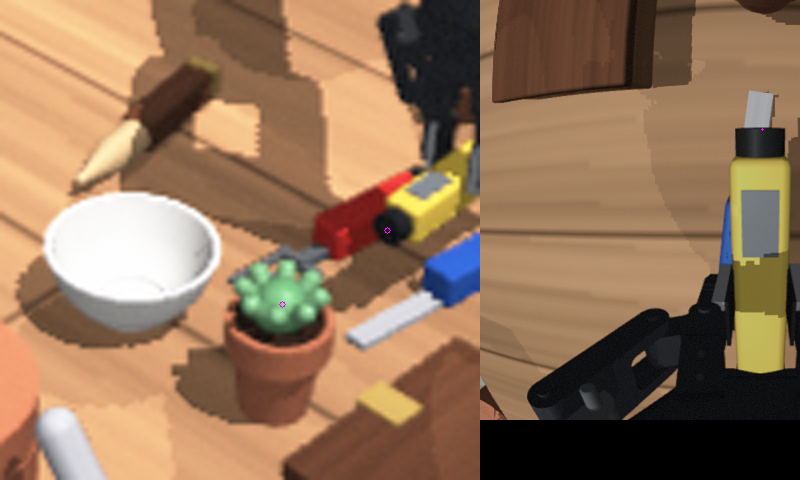

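The left crop shows the nose lens at (390,227), on its predicted point (387,230). The thermometer is level and faces the plant's heart at (282,304). Now I hold it there.

send_rows:
  increments:
    - {"claw": 1,"dx": 0,"dy": 0,"dz": 0,"yaw": 0}
    - {"claw": 1,"dx": 0,"dy": 0,"dz": 0,"yaw": 0}
    - {"claw": 1,"dx": 0,"dy": 0,"dz": 0,"yaw": 0}
    - {"claw": 1,"dx": 0,"dy": 0,"dz": 0,"yaw": 0}
    - {"claw": 1,"dx": 0,"dy": 0,"dz": 0,"yaw": 0}
    - {"claw": 1,"dx": 0,"dy": 0,"dz": 0,"yaw": 0}
    - {"claw": 1,"dx": 0,"dy": 0,"dz": 0,"yaw": 0}
    - {"claw": 1,"dx": 0,"dy": 0,"dz": 0,"yaw": 0}
    - {"claw": 1,"dx": 0,"dy": 0,"dz": 0,"yaw": 0}
    - {"claw": 1,"dx": 0,"dy": 0,"dz": 0,"yaw": 0}
    - {"claw": 1,"dx": 0,"dy": 0,"dz": 0,"yaw": 0}
    - {"claw": 1,"dx": 0,"dy": 0,"dz": 0,"yaw": 0}
    - {"claw": 1,"dx": 0,"dy": 0,"dz": 0,"yaw": 0}
    - {"claw": 1,"dx": 0,"dy": 0,"dz": 0,"yaw": 0}
    - {"claw": 1,"dx": 0,"dy": 0,"dz": 0,"yaw": 0}
    - {"claw": 1,"dx": 0,"dy": 0,"dz": 0,"yaw": 0}
    - {"claw": 1,"dx": 0,"dy": 0,"dz": 0,"yaw": 0}
    - {"claw": 1,"dx": 0,"dy": 0,"dz": 0,"yaw": 0}
    - {"claw": 1,"dx": 0,"dy": 0,"dz": 0,"yaw": 0}
    - {"claw": 1,"dx": 0,"dy": 0,"dz": 0,"yaw": 0}

```text
time: 15.82
tool_pos: [0.4259, 0.3441, 0.0768]
tool_rot: [-0.0, 1.0, -0.0, 0.0]
contact_force: [-1.6, 0.0, -0.6]
gripper_width: 0.286
grasp_force: 59.9
```

```bash
python3 -c "
from h import *
go(.5695,-.331,.15,6)"
```

```text
t 15.82 at [0.4259 0.3441 0.0768] h -0.0 q [ 0.54  0.02  1.92 -0.    1.2   2.12] -> d [ 0.288  1.35  -0.146] yaw -0.07
```

send_rows:
  increments:
    - {"claw": 1,"dx": -0.03,"dy": 0,"dz": -0.1,"yaw": 0}
    - {"claw": 1,"dx": -0.03,"dy": 0.05,"dz": -0.16,"yaw": 0}
    - {"claw": 1,"dx": -0.03,"dy": 0.15,"dz": -0.16,"yaw": -0.07}
    - {"claw": 1,"dx": -0.03,"dy": 0.25,"dz": -0.16,"yaw": -0.07}
    - {"claw": 1,"dx": -0.03,"dy": 0.35,"dz": -0.16,"yaw": -0.07}
    - {"claw": 1,"dx": -0.03,"dy": 0.45,"dz": -0.16,"yaw": -0.07}
    - {"claw": 1,"dx": 0,"dy": 0.55,"dz": -0.16,"yaw": -0.07}
    - {"claw": 1,"dx": 0.05,"dy": 0.65,"dz": -0.16,"yaw": -0.07}
    - {"claw": 1,"dx": 0.1,"dy": 0.75,"dz": -0.16,"yaw": -0.07}
    - {"claw": 1,"dx": 0.15,"dy": 0.85,"dz": -0.16,"yaw": -0.07}
    - {"claw": 1,"dx": 0.2,"dy": 0.95,"dz": -0.16,"yaw": -0.07}
    - {"claw": 1,"dx": 0.2,"dy": 0.95,"dz": -0.16,"yaw": -0.07}
    - {"claw": 1,"dx": 0.2,"dy": 0.95,"dz": -0.16,"yaw": -0.07}

```text
time: 17.45
tool_pos: [0.5252, -0.1308, 0.1564]
tool_rot: [-0.0, 0.999, 0.052, -0.0]
contact_force: [-0.4, 0.3, -1.1]
gripper_width: 0.285
grasp_force: 60.0
```

```bash
python3 -c "
from h import *
go(.5685,-.331,.08,6)"
```

```text
t 17.45 at [ 0.5252 -0.1308  0.1564] h 5.9 q [-0.38 -0.09  1.88  0.    1.35  1.09] -> d [0.045 0.407 0.152] yaw -0.001
```

send_rows:
  increments:
    - {"claw": 1,"dx": 0.01,"dy": 0.1,"dz": 0,"yaw": 0}
    - {"claw": 1,"dx": 0.02,"dy": 0.2,"dz": 0,"yaw": 0}
    - {"claw": 1,"dx": 0.03,"dy": 0.3,"dz": 0.05,"yaw": 0}
    - {"claw": 1,"dx": 0.045,"dy": 0.407,"dz": 0.15,"yaw": 0}
    - {"claw": 1,"dx": 0.045,"dy": 0.407,"dz": 0.152,"yaw": 0}
    - {"claw": 1,"dx": 0.045,"dy": 0.407,"dz": 0.152,"yaw": 0}
    - {"claw": 1,"dx": 0.045,"dy": 0.407,"dz": 0.152,"yaw": 0}

```text
time: 18.32
tool_pos: [0.5701, -0.3299, 0.0828]
tool_rot: [0.001, 0.999, 0.053, 0.001]
contact_force: [-0.4, 0.9, -1.1]
gripper_width: 0.284
grasp_force: 60.1
```

```bash
python3 -c "
from h import *
go(.5685,-.331,.0187,6)"
```

```text
t 18.32 at [ 0.5701 -0.3299  0.0828] h 6.1 q [-0.64  0.26  1.65  0.    1.24  0.83] -> d [-0.004  0.002  0.128] yaw 0.001
```

send_rows:
  increments:
    - {"claw": 1,"dx": -0.003,"dy": 0.002,"dz": 0.06,"yaw": 0}
    - {"claw": 1,"dx": -0.003,"dy": 0.002,"dz": 0.11,"yaw": 0}
    - {"claw": 1,"dx": -0.003,"dy": 0.002,"dz": 0.128,"yaw": 0}
    - {"claw": 1,"dx": -0.003,"dy": 0.002,"dz": 0.128,"yaw": 0}
    - {"claw": 1,"dx": -0.003,"dy": 0.002,"dz": 0.128,"yaw": 0}
    - {"claw": 1,"dx": -0.003,"dy": 0.002,"dz": 0.128,"yaw": 0}

```text
time: 19.08
tool_pos: [0.5683, -0.3323, 0.0178]
tool_rot: [0.0, 0.999, 0.052, 0.001]
contact_force: [0.1, 0.5, 2.9]
gripper_width: 0.282
grasp_force: 60.7
```

```bash
python3 -c "
from h import *
go(.5685,-.331,.0187,6)"
```

```text
t 19.07 at [ 0.5683 -0.3323  0.0178] h 6.0 q [-0.64  0.34  1.67  0.    1.14  0.82] -> d [ 0.001 -0.003 -0.002] yaw -0.0
```

Light contact with the tray floor. I'm opening to about 43 mm and lifting.

send_rows:
  increments:
    - {"claw": 0,"dx": 0,"dy": 0,"dz": 0,"yaw": 0}
    - {"claw": 0,"dx": 0,"dy": 0,"dz": 0,"yaw": 0}
    - {"claw": 0,"dx": 0,"dy": 0,"dz": 0,"yaw": 0}
    - {"claw": 0,"dx": 0,"dy": 0,"dz": -0.05,"yaw": 0}
    - {"claw": 0,"dx": 0,"dy": 0,"dz": -0.15,"yaw": 0}
    - {"claw": 0,"dx": -0.05,"dy": 0,"dz": -0.25,"yaw": 0}
    - {"claw": -0.3,"dx": -0.15,"dy": -0.1,"dz": -0.35,"yaw": 0}
    - {"claw": -0.3,"dx": -0.2,"dy": -0.2,"dz": -0.35,"yaw": 0}
    - {"claw": -0.3,"dx": -0.22,"dy": -0.3,"dz": -0.35,"yaw": 0}
    - {"claw": -0.3,"dx": -0.25,"dy": -0.4,"dz": -0.35,"yaw": 0}
    - {"claw": -0.3,"dx": -0.3,"dy": -0.5,"dz": -0.35,"yaw": 0}
    - {"claw": -0.3,"dx": -0.35,"dy": -0.6,"dz": -0.35,"yaw": 0}
    - {"claw": -0.3,"dx": -0.35,"dy": -0.7,"dz": -0.35,"yaw": 0}
    - {"claw": -0.3,"dx": -0.35,"dy": -0.75,"dz": -0.35,"yaw": 0}
    - {"claw": -0.3,"dx": -0.35,"dy": -0.75,"dz": -0.35,"yaw": 0}

```text
time: 20.95
tool_pos: [0.3544, 0.0236, 0.192]
tool_rot: [0.0, 0.999, 0.054, 0.0]
contact_force: [1.1, -0.8, 0.4]
gripper_width: 0.65
grasp_force: 0.0
```

```bash
python3 - <<'E'
from h import *
# dibber: centre from tip & handle, grip at x=-15mm
hd=np.radians(9.2);tip=np.array([.5328,.1150]);o=tip-.085*np.array([np.cos(hd),np.sin(hd)]);gp=o-.015*np.array([np.cos(hd),np.sin(hd)]);print(o,gp)
for n,tip,h in (("fork",[.5336,.266],-7),("weeder",[.5227,.3452],-6.4)):
    e=np.array([np.cos(np.radians(h)),np.sin(np.radians(h))]);print(n,tip-.085*e,tip-.1*e)
go(*gp,.012,9.2)
t=manip.grab_frame("top");cv2.imwrite("pics/raw_top2.png",t[:,:,::-1])
f=cv2.imread("pics/raw_top1.png")[:,:,::-1]
c=np.hstack([t[180:300,145:265],t[130:250,320:440]])[:,:,::-1]
s=manip.state();g=manip.grab_frame("wrist")[:,:,::-1].copy();draw(g,box_pts(o,9.2,.17,.026,.026),s)
cv2.imwrite("pics/w5.png",np.vstack([cv2.resize(c,(640,320),interpolation=cv2.INTER_CUBIC),cv2.resize(g[:240],(640,274))]))
E
```

```text
[0.44889342 0.1014101 ] [0.43408637 0.09901188]
fork [0.44923358 0.27635889] [0.43434538 0.27818693]
weeder [0.43822973 0.35467486] [0.42332321 0.35634689]
t 20.95 at [0.3544 0.0236 0.192 ] h 6.2 q [-0.14 -0.66  2.24 -0.    1.56  1.32] -> d [ 0.174 -0.133  0.36 ] yaw -0.035
```

View pics/w5.png

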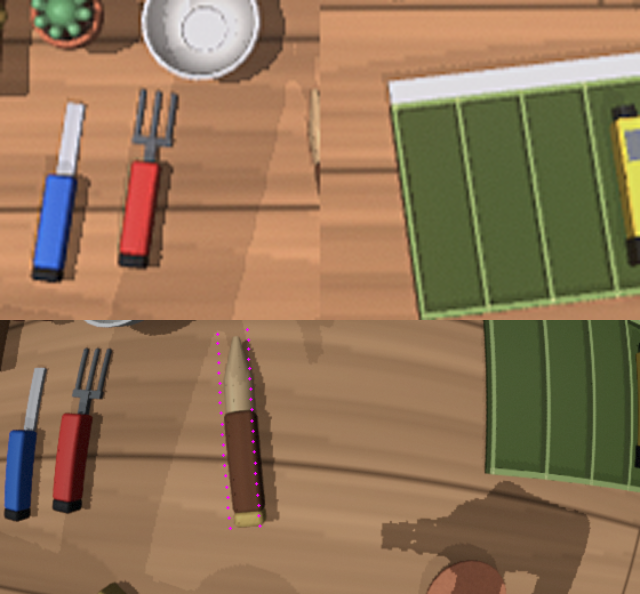

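```bash
python3 - <<'E'
from h import *
s=manip.state();k=lambda u,v,z:wr(u*.875,(v-320)*.876,z,s)
for n,a,z in (("hfront",(240,413),.026),("hback",(249,518),.026),("tip",(237,338),.013)): print(n,k(*a,z).round(4))
e=k(240,413,.026)-k(249,518,.026);print(np.degrees(np.arctan2(e[1],e[0])))
go(.434,.097,.15,8.5)
E
```

```text
hfront [0.4609 0.099  0.026 ]
hback [0.3728 0.084  0.026 ]
tip [0.5308 0.1126 0.013 ]
9.649643257510599
t 21.05 at [0.3547 0.0222 0.1919] h 6.0 q [-0.15 -0.66  2.24 -0.    1.56  1.32] -> d [ 0.173 -0.132  0.084] yaw -0.029
```

send_rows:
  increments:
    - {"claw": -0.3,"dx": 0.09,"dy": -0.07,"dz": 0,"yaw": -0.038}
    - {"claw": -0.3,"dx": 0.172,"dy": -0.133,"dz": 0.05,"yaw": -0.038}
    - {"claw": -0.3,"dx": 0.172,"dy": -0.133,"dz": 0.15,"yaw": -0.038}
    - {"claw": -0.3,"dx": 0.172,"dy": -0.133,"dz": 0.25,"yaw": -0.038}
    - {"claw": -0.3,"dx": 0.172,"dy": -0.133,"dz": 0.25,"yaw": -0.038}
    - {"claw": -0.3,"dx": 0.172,"dy": -0.133,"dz": 0.25,"yaw": -0.038}

```text
time: 21.8
tool_pos: [0.4347, 0.0969, 0.0685]
tool_rot: [0.0, 0.997, 0.08, 0.001]
contact_force: [1.2, -0.0, 0.5]
gripper_width: 0.653
grasp_force: 0.0
```

```bash
python3 -c "
from h import *
go(.433,.0975,.011,9.3)"
```

```text
t 21.80 at [0.4347 0.0969 0.0685] h 9.2 q [ 0.05 -0.23  2.16 -0.    1.21  1.46] -> d [-0.003 -0.002  0.115] yaw -0.002
```

send_rows:
  increments:
    - {"claw": -0.3,"dx": -0.003,"dy": -0.002,"dz": 0.06,"yaw": 0}
    - {"claw": -0.3,"dx": -0.003,"dy": -0.002,"dz": 0.11,"yaw": 0}
    - {"claw": -0.3,"dx": -0.003,"dy": -0.002,"dz": 0.115,"yaw": 0}
    - {"claw": -0.3,"dx": -0.003,"dy": -0.002,"dz": 0.115,"yaw": 0}
    - {"claw": 1,"dx": -0.003,"dy": -0.002,"dz": 0.115,"yaw": 0}
    - {"claw": 1,"dx": -0.003,"dy": -0.002,"dz": 0.115,"yaw": 0}
    - {"claw": 1,"dx": -0.003,"dy": -0.002,"dz": 0.115,"yaw": 0}
    - {"claw": 1,"dx": -0.003,"dy": -0.002,"dz": 0.115,"yaw": 0}
    - {"claw": 1,"dx": -0.003,"dy": -0.002,"dz": 0.115,"yaw": 0}
    - {"claw": 1,"dx": -0.003,"dy": -0.002,"dz": 0.115,"yaw": 0}

```text
time: 23.05
tool_pos: [0.4331, 0.0985, 0.011]
tool_rot: [0.0, 0.997, 0.081, 0.001]
contact_force: [-1.3, -1.1, 5.9]
gripper_width: 0.287
grasp_force: 60.3
```

```bash
python3 -c "
from h import *
go(.545,-.271,.13,6)"
```

```text
t 23.05 at [0.4331 0.0985 0.011 ] h 9.2 q [ 0.06 -0.13  2.19 -0.    1.08  1.47] -> d [ 0.103  0.765 -0.237] yaw 0.038
```

send_rows:
  increments:
    - {"claw": 1,"dx": 0,"dy": 0,"dz": -0.1,"yaw": 0}
    - {"claw": 1,"dx": 0,"dy": 0.02,"dz": -0.2,"yaw": 0}
    - {"claw": 1,"dx": 0.01,"dy": 0.1,"dz": -0.24,"yaw": 0.038}
    - {"claw": 1,"dx": 0.02,"dy": 0.2,"dz": -0.24,"yaw": 0.038}
    - {"claw": 1,"dx": 0.03,"dy": 0.3,"dz": -0.24,"yaw": 0.038}
    - {"claw": 1,"dx": 0.05,"dy": 0.4,"dz": -0.24,"yaw": 0.038}
    - {"claw": 1,"dx": 0.07,"dy": 0.5,"dz": -0.24,"yaw": 0.038}
    - {"claw": 1,"dx": 0.08,"dy": 0.6,"dz": -0.24,"yaw": 0.038}
    - {"claw": 1,"dx": 0.1,"dy": 0.7,"dz": -0.24,"yaw": 0.038}
    - {"claw": 1,"dx": 0.103,"dy": 0.765,"dz": -0.2,"yaw": 0.038}
    - {"claw": 1,"dx": 0.103,"dy": 0.765,"dz": -0.1,"yaw": 0.038}
    - {"claw": 1,"dx": 0.103,"dy": 0.765,"dz": -0.1,"yaw": 0.038}
    - {"claw": 1,"dx": 0.103,"dy": 0.765,"dz": -0.1,"yaw": 0.038}

```text
time: 24.68
tool_pos: [0.5442, -0.2707, 0.0603]
tool_rot: [0.0, 0.999, 0.052, 0.0]
contact_force: [-0.3, 0.0, -0.8]
gripper_width: 0.285
grasp_force: 59.5
```

```bash
python3 -c "
from h import *
go(.545,-.2706,.016,6)"
```

```text
t 24.68 at [ 0.5442 -0.2707  0.0603] h 6.0 q [-0.58  0.17  1.78  0.    1.18  0.88] -> d [ 0.002 -0.     0.089] yaw 0.0
```

send_rows:
  increments:
    - {"claw": 1,"dx": 0.002,"dy": 0,"dz": 0.05,"yaw": 0}
    - {"claw": 1,"dx": 0.002,"dy": 0,"dz": 0.08,"yaw": 0}
    - {"claw": 1,"dx": 0.002,"dy": 0,"dz": 0.09,"yaw": 0}
    - {"claw": 1,"dx": 0.002,"dy": 0,"dz": 0.09,"yaw": 0}
    - {"claw": 1,"dx": 0.002,"dy": 0,"dz": 0.09,"yaw": 0}
    - {"claw": 0,"dx": 0.002,"dy": 0,"dz": 0.09,"yaw": 0}
    - {"claw": 0,"dx": 0.002,"dy": 0,"dz": 0.09,"yaw": 0}
    - {"claw": 0,"dx": 0.002,"dy": 0,"dz": 0.09,"yaw": 0}
    - {"claw": 0,"dx": 0.002,"dy": 0,"dz": 0.05,"yaw": 0}
    - {"claw": 0,"dx": 0.002,"dy": 0,"dz": -0.05,"yaw": 0}
    - {"claw": 0,"dx": 0,"dy": 0,"dz": -0.15,"yaw": 0}
    - {"claw": -0.3,"dx": -0.05,"dy": -0.1,"dz": -0.26,"yaw": 0.1}
    - {"claw": -0.3,"dx": -0.1,"dy": -0.22,"dz": -0.26,"yaw": 0.15}
    - {"claw": -0.3,"dx": -0.2,"dy": -0.34,"dz": -0.26,"yaw": 0.15}
    - {"claw": -0.3,"dx": -0.25,"dy": -0.46,"dz": -0.26,"yaw": 0.15}
    - {"claw": -0.3,"dx": -0.25,"dy": -0.58,"dz": -0.26,"yaw": 0.15}
    - {"claw": -0.3,"dx": -0.25,"dy": -0.7,"dz": -0.26,"yaw": 0.15}
    - {"claw": -0.3,"dx": -0.25,"dy": -0.82,"dz": -0.26,"yaw": 0.15}
    - {"claw": -0.3,"dx": -0.25,"dy": -0.94,"dz": -0.26,"yaw": 0.15}
    - {"claw": -0.3,"dx": -0.25,"dy": -0.94,"dz": -0.26,"yaw": 0.15}

```text
time: 27.18
tool_pos: [0.3698, 0.1866, 0.191]
tool_rot: [-0.001, 0.998, -0.058, 0.001]
contact_force: [-0.3, -0.5, -0.2]
gripper_width: 0.649
grasp_force: 0.0
```

```bash
python3 - <<'E'
from h import *
s=manip.state();go(.4345,.277,.07,-7)
t=manip.grab_frame("top");c=np.hstack([t[180:300,145:265],t[140:260,340:460]])[:,:,::-1]
s=manip.state();g=manip.grab_frame("wrist")[:,:,::-1].copy();draw(g,box_pts([.449,.2765],-7,.17,.026,.026),s);draw(g,box_pts([.438,.3545],-6.4,.17,.026,.026),s)
cv2.imwrite("pics/w6.png",np.vstack([cv2.resize(c,(640,320),interpolation=cv2.INTER_CUBIC),cv2.resize(g[:240],(640,274))]))
E
```

```text
t 27.18 at [0.3698 0.1866 0.191 ] h -6.6 q [ 0.29 -0.47  2.13  0.    1.48  1.97] -> d [ 0.107 -0.194  0.243] yaw 0.004
```

View pics/w6.png

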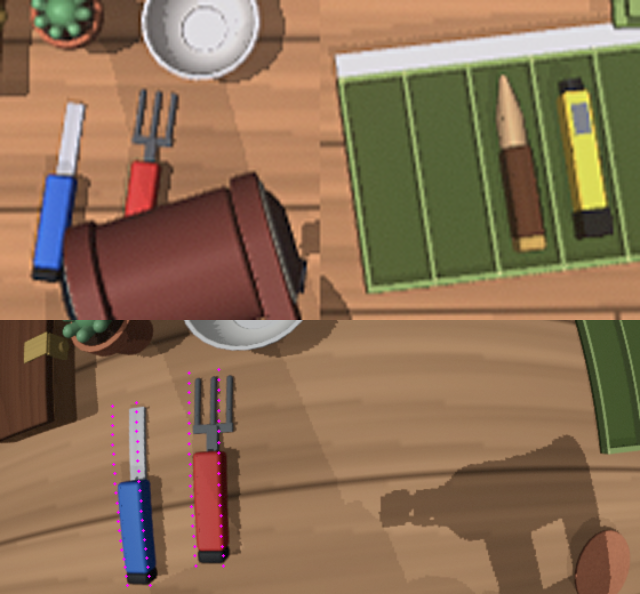

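The top crop shows the dibber (520,170) and thermometer (588,160) centred in their compartments. The fork and weeder haven't moved. Next I grip the fork.

send_rows:
  increments:
    - {"claw": -0.3,"dx": 0.05,"dy": -0.1,"dz": 0.05,"yaw": 0.004}
    - {"claw": -0.3,"dx": 0.107,"dy": -0.192,"dz": 0.1,"yaw": 0.004}
    - {"claw": -0.3,"dx": 0.107,"dy": -0.192,"dz": 0.2,"yaw": 0.004}
    - {"claw": -0.3,"dx": 0.107,"dy": -0.192,"dz": 0.25,"yaw": 0.004}
    - {"claw": -0.3,"dx": 0.107,"dy": -0.192,"dz": 0.25,"yaw": 0.004}
    - {"claw": -0.3,"dx": 0.107,"dy": -0.192,"dz": 0.25,"yaw": 0.004}

```text
time: 28.02
tool_pos: [0.4367, 0.2722, 0.0663]
tool_rot: [-0.001, 0.998, -0.064, 0.001]
contact_force: [-0.1, 0.5, 0.4]
gripper_width: 0.648
grasp_force: 0.0
```

```bash
python3 -c "
from h import *
go(.4345,.276,.011,-7)"
```

```text
t 28.02 at [0.4367 0.2722 0.0663] h -7.3 q [ 0.41 -0.05  2.   -0.    1.18  2.11] -> d [-0.006 -0.007  0.111] yaw -0.004
```

send_rows:
  increments:
    - {"claw": -0.3,"dx": -0.006,"dy": -0.007,"dz": 0.05,"yaw": 0}
    - {"claw": -0.3,"dx": -0.006,"dy": -0.007,"dz": 0.1,"yaw": 0}
    - {"claw": -0.3,"dx": -0.006,"dy": -0.007,"dz": 0.111,"yaw": 0}
    - {"claw": -0.3,"dx": -0.006,"dy": -0.007,"dz": 0.111,"yaw": 0}
    - {"claw": 1,"dx": -0.006,"dy": -0.007,"dz": 0.111,"yaw": 0}
    - {"claw": 1,"dx": -0.006,"dy": -0.007,"dz": 0.111,"yaw": 0}
    - {"claw": 1,"dx": -0.006,"dy": -0.007,"dz": 0.111,"yaw": 0}
    - {"claw": 1,"dx": -0.006,"dy": -0.007,"dz": 0.111,"yaw": 0}
    - {"claw": 1,"dx": -0.006,"dy": -0.007,"dz": 0.111,"yaw": 0}
    - {"claw": 1,"dx": -0.006,"dy": -0.007,"dz": 0.111,"yaw": 0}

```text
time: 29.28
tool_pos: [0.434, 0.2769, 0.0105]
tool_rot: [-0.001, 0.998, -0.063, 0.001]
contact_force: [-0.4, -0.2, 6.6]
gripper_width: 0.289
grasp_force: 61.6
```

```bash
python3 -c "
from h import *
go(.5386,-.2086,.13,6)"
```

```text
t 29.27 at [0.434  0.2769 0.0105] h -7.3 q [ 0.42  0.04  2.02 -0.    1.07  2.12] -> d [ 0.331  0.936 -0.24 ] yaw -0.154
```

send_rows:
  increments:
    - {"claw": 1,"dx": 0,"dy": 0,"dz": -0.1,"yaw": 0}
    - {"claw": 1,"dx": -0.02,"dy": 0,"dz": -0.2,"yaw": 0}
    - {"claw": 1,"dx": -0.02,"dy": 0.05,"dz": -0.25,"yaw": -0.05}
    - {"claw": 1,"dx": 0,"dy": 0.15,"dz": -0.25,"yaw": -0.1}
    - {"claw": 1,"dx": 0.05,"dy": 0.25,"dz": -0.25,"yaw": -0.154}
    - {"claw": 1,"dx": 0.1,"dy": 0.35,"dz": -0.25,"yaw": -0.154}
    - {"claw": 1,"dx": 0.15,"dy": 0.45,"dz": -0.25,"yaw": -0.154}
    - {"claw": 1,"dx": 0.2,"dy": 0.55,"dz": -0.25,"yaw": -0.154}
    - {"claw": 1,"dx": 0.25,"dy": 0.65,"dz": -0.25,"yaw": -0.154}
    - {"claw": 1,"dx": 0.28,"dy": 0.75,"dz": -0.25,"yaw": -0.154}
    - {"claw": 1,"dx": 0.31,"dy": 0.85,"dz": -0.25,"yaw": -0.154}
    - {"claw": 1,"dx": 0.331,"dy": 0.936,"dz": -0.2,"yaw": -0.154}
    - {"claw": 1,"dx": 0.331,"dy": 0.936,"dz": -0.1,"yaw": -0.154}
    - {"claw": 1,"dx": 0.331,"dy": 0.936,"dz": -0.1,"yaw": -0.154}
    - {"claw": 1,"dx": 0.331,"dy": 0.936,"dz": -0.1,"yaw": -0.154}

```text
time: 31.15
tool_pos: [0.5382, -0.2086, 0.0598]
tool_rot: [0.0, 0.999, 0.052, 0.0]
contact_force: [0.7, -0.5, -0.3]
gripper_width: 0.29
grasp_force: 60.6
```

```bash
python3 -c "
from h import *
go(.5386,-.2086,.0155,6)"
```

```text
t 31.15 at [ 0.5382 -0.2086  0.0598] h 6.0 q [-0.5   0.11  1.86  0.    1.18  0.97] -> d [ 0.001 -0.     0.089] yaw 0.0
```

send_rows:
  increments:
    - {"claw": 1,"dx": 0.001,"dy": 0,"dz": 0.05,"yaw": 0}
    - {"claw": 1,"dx": 0.001,"dy": 0,"dz": 0.08,"yaw": 0}
    - {"claw": 1,"dx": 0.001,"dy": 0,"dz": 0.09,"yaw": 0}
    - {"claw": 1,"dx": 0.001,"dy": 0,"dz": 0.09,"yaw": 0}
    - {"claw": 1,"dx": 0.001,"dy": 0,"dz": 0.09,"yaw": 0}
    - {"claw": 0,"dx": 0.001,"dy": 0,"dz": 0.09,"yaw": 0}
    - {"claw": 0,"dx": 0.001,"dy": 0,"dz": 0.09,"yaw": 0}
    - {"claw": 0,"dx": 0.001,"dy": 0,"dz": 0.09,"yaw": 0}
    - {"claw": 0,"dx": 0.001,"dy": 0,"dz": 0.05,"yaw": 0}
    - {"claw": 0,"dx": 0.001,"dy": 0,"dz": -0.05,"yaw": 0}
    - {"claw": 0,"dx": 0,"dy": 0,"dz": -0.15,"yaw": 0}
    - {"claw": -0.3,"dx": -0.05,"dy": -0.1,"dz": -0.26,"yaw": 0.1}
    - {"claw": -0.3,"dx": -0.1,"dy": -0.22,"dz": -0.26,"yaw": 0.145}
    - {"claw": -0.3,"dx": -0.2,"dy": -0.34,"dz": -0.26,"yaw": 0.145}
    - {"claw": -0.3,"dx": -0.25,"dy": -0.46,"dz": -0.26,"yaw": 0.145}
    - {"claw": -0.3,"dx": -0.25,"dy": -0.58,"dz": -0.26,"yaw": 0.145}
    - {"claw": -0.3,"dx": -0.25,"dy": -0.7,"dz": -0.26,"yaw": 0.145}
    - {"claw": -0.3,"dx": -0.25,"dy": -0.82,"dz": -0.26,"yaw": 0.145}
    - {"claw": -0.3,"dx": -0.25,"dy": -0.94,"dz": -0.26,"yaw": 0.145}
    - {"claw": -0.3,"dx": -0.25,"dy": -0.94,"dz": -0.26,"yaw": 0.145}

```text
time: 33.65
tool_pos: [0.3637, 0.2486, 0.1905]
tool_rot: [-0.001, 0.999, -0.054, 0.001]
contact_force: [0.9, -0.5, 0.2]
gripper_width: 0.647
grasp_force: 0.0
```

```bash
python3 - <<'E'
from h import *
go(.423,.3555,.07,-6.4)
t=manip.grab_frame("top");c=np.hstack([t[180:300,145:265],t[140:260,340:460]])[:,:,::-1]
s=manip.state();g=manip.grab_frame("wrist")[:,:,::-1].copy();draw(g,box_pts([.438,.3545],-6.4,.17,.026,.026),s)
cv2.imwrite("pics/w7.png",np.vstack([cv2.resize(c,(640,320),interpolation=cv2.INTER_CUBIC),cv2.resize(g[:240],(640,274))]))
E
```

```text
t 33.65 at [0.3637 0.2486 0.1905] h -6.2 q [ 0.43 -0.39  2.07  0.    1.46  2.11] -> d [ 0.094 -0.225  0.242] yaw 0.002
```

View pics/w7.png

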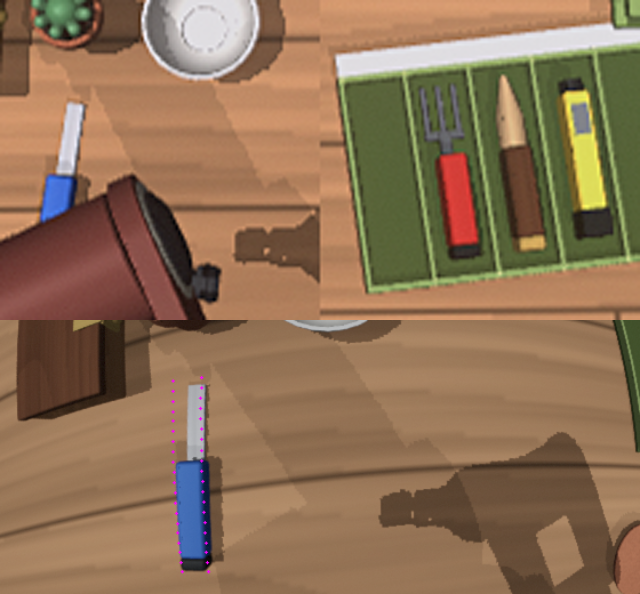

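The fork at (455,175) is flat and centred. The weeder hasn't moved; its handle is at (193,510) in the wrist view. Picking it up now.

send_rows:
  increments:
    - {"claw": -0.3,"dx": 0.05,"dy": -0.12,"dz": 0.05,"yaw": 0.002}
    - {"claw": -0.3,"dx": 0.094,"dy": -0.224,"dz": 0.1,"yaw": 0.002}
    - {"claw": -0.3,"dx": 0.094,"dy": -0.224,"dz": 0.2,"yaw": 0.002}
    - {"claw": -0.3,"dx": 0.094,"dy": -0.224,"dz": 0.25,"yaw": 0.002}
    - {"claw": -0.3,"dx": 0.094,"dy": -0.224,"dz": 0.25,"yaw": 0.002}
    - {"claw": -0.3,"dx": 0.094,"dy": -0.224,"dz": 0.25,"yaw": 0.002}

```text
time: 34.5
tool_pos: [0.4253, 0.3514, 0.0659]
tool_rot: [-0.001, 0.998, -0.059, 0.001]
contact_force: [-1.2, 0.4, -0.1]
gripper_width: 0.651
grasp_force: 0.0
```

```bash
python3 -c "
from h import *
go(.423,.355,.011,-6.4)"
```

```text
t 34.50 at [0.4253 0.3514 0.0659] h -6.7 q [ 0.56  0.04  1.92 -0.    1.18  2.24] -> d [-0.006 -0.006  0.11 ] yaw -0.004
```

send_rows:
  increments:
    - {"claw": -0.3,"dx": -0.006,"dy": -0.006,"dz": 0.05,"yaw": 0}
    - {"claw": -0.3,"dx": -0.006,"dy": -0.006,"dz": 0.1,"yaw": 0}
    - {"claw": -0.3,"dx": -0.006,"dy": -0.006,"dz": 0.11,"yaw": 0}
    - {"claw": -0.3,"dx": -0.006,"dy": -0.006,"dz": 0.11,"yaw": 0}
    - {"claw": 1,"dx": -0.006,"dy": -0.006,"dz": 0.11,"yaw": 0}
    - {"claw": 1,"dx": -0.006,"dy": -0.006,"dz": 0.11,"yaw": 0}
    - {"claw": 1,"dx": -0.006,"dy": -0.006,"dz": 0.11,"yaw": 0}
    - {"claw": 1,"dx": -0.006,"dy": -0.006,"dz": 0.11,"yaw": 0}
    - {"claw": 1,"dx": -0.006,"dy": -0.006,"dz": 0.11,"yaw": 0}
    - {"claw": 1,"dx": -0.006,"dy": -0.006,"dz": 0.11,"yaw": 0}

```text
time: 35.75
tool_pos: [0.4225, 0.3556, 0.0107]
tool_rot: [-0.001, 0.998, -0.058, 0.001]
contact_force: [-0.6, -0.2, 6.7]
gripper_width: 0.289
grasp_force: 61.1
```

```bash
python3 -c "
from h import *
go(.5321,-.1476,.13,6)"
```

```text
t 35.75 at [0.4225 0.3556 0.0107] h -6.7 q [ 0.56  0.12  1.94 -0.    1.08  2.25] -> d [ 0.335  0.974 -0.24 ] yaw -0.147
```

send_rows:
  increments:
    - {"claw": 1,"dx": 0,"dy": 0,"dz": -0.1,"yaw": 0}
    - {"claw": 1,"dx": -0.05,"dy": 0,"dz": -0.2,"yaw": 0}
    - {"claw": 1,"dx": -0.05,"dy": 0.05,"dz": -0.25,"yaw": -0.05}
    - {"claw": 1,"dx": -0.05,"dy": 0.15,"dz": -0.25,"yaw": -0.1}
    - {"claw": 1,"dx": 0,"dy": 0.25,"dz": -0.25,"yaw": -0.147}
    - {"claw": 1,"dx": 0.05,"dy": 0.35,"dz": -0.25,"yaw": -0.147}
    - {"claw": 1,"dx": 0.1,"dy": 0.45,"dz": -0.25,"yaw": -0.147}
    - {"claw": 1,"dx": 0.15,"dy": 0.55,"dz": -0.25,"yaw": -0.147}
    - {"claw": 1,"dx": 0.2,"dy": 0.65,"dz": -0.25,"yaw": -0.147}
    - {"claw": 1,"dx": 0.25,"dy": 0.75,"dz": -0.25,"yaw": -0.147}
    - {"claw": 1,"dx": 0.3,"dy": 0.85,"dz": -0.25,"yaw": -0.147}
    - {"claw": 1,"dx": 0.335,"dy": 0.95,"dz": -0.25,"yaw": -0.147}
    - {"claw": 1,"dx": 0.335,"dy": 0.974,"dz": -0.2,"yaw": -0.147}
    - {"claw": 1,"dx": 0.335,"dy": 0.974,"dz": -0.1,"yaw": -0.147}
    - {"claw": 1,"dx": 0.335,"dy": 0.974,"dz": -0.1,"yaw": -0.147}
    - {"claw": 1,"dx": 0.335,"dy": 0.974,"dz": -0.1,"yaw": -0.147}

```text
time: 37.75
tool_pos: [0.5316, -0.1483, 0.0599]
tool_rot: [0.0, 0.999, 0.052, 0.0]
contact_force: [0.4, -0.2, -0.8]
gripper_width: 0.285
grasp_force: 60.1
```

```bash
python3 -c "
from h import *
go(.5321,-.1476,.0157,6)"
```

```text
t 37.75 at [ 0.5316 -0.1483  0.0599] h 6.0 q [-0.41  0.05  1.92 -0.    1.17  1.06] -> d [ 0.001 -0.001  0.088] yaw 0.0
```

send_rows:
  increments:
    - {"claw": 1,"dx": 0.001,"dy": -0.001,"dz": 0.05,"yaw": 0}
    - {"claw": 1,"dx": 0.001,"dy": -0.001,"dz": 0.08,"yaw": 0}
    - {"claw": 1,"dx": 0.001,"dy": -0.001,"dz": 0.089,"yaw": 0}
    - {"claw": 1,"dx": 0.001,"dy": -0.001,"dz": 0.089,"yaw": 0}
    - {"claw": 1,"dx": 0.001,"dy": -0.001,"dz": 0.089,"yaw": 0}
    - {"claw": 0,"dx": 0.001,"dy": -0.001,"dz": 0.089,"yaw": 0}
    - {"claw": 0,"dx": 0.001,"dy": -0.001,"dz": 0.089,"yaw": 0}
    - {"claw": 0,"dx": 0.001,"dy": -0.001,"dz": 0.089,"yaw": 0}
    - {"claw": 0,"dx": 0.001,"dy": -0.001,"dz": 0.05,"yaw": 0}
    - {"claw": 0,"dx": 0.001,"dy": -0.001,"dz": -0.05,"yaw": 0}
    - {"claw": 0,"dx": 0,"dy": 0,"dz": -0.15,"yaw": 0}
    - {"claw": 0,"dx": -0.1,"dy": 0,"dz": -0.25,"yaw": 0}
    - {"claw": 0,"dx": -0.2,"dy": 0,"dz": -0.35,"yaw": 0}
    - {"claw": 0,"dx": -0.3,"dy": 0,"dz": -0.4,"yaw": 0}
    - {"claw": 0,"dx": -0.3,"dy": 0,"dz": -0.4,"yaw": 0}
    - {"claw": 0,"dx": -0.3,"dy": 0,"dz": -0.4,"yaw": 0}

```text
time: 39.75
tool_pos: [0.3821, -0.1641, 0.2598]
tool_rot: [0.001, 0.999, 0.052, 0.001]
contact_force: [0.6, -0.2, -0.8]
gripper_width: 0.502
grasp_force: 0.0
```

```bash
python3 - <<'E'
from h import *
t=manip.grab_frame("top");cv2.imwrite("pics/f.png",cv2.resize(t[90:300,90:490,::-1],(800,420),interpolation=cv2.INTER_CUBIC))
E
```

```text
(no output)
```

View pics/f.png

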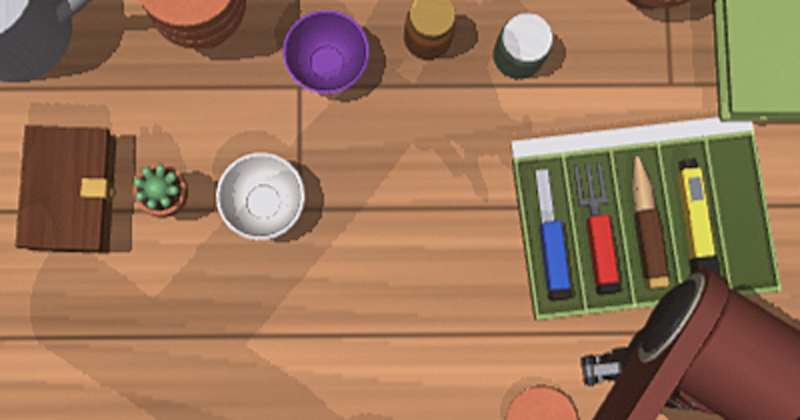

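The pot is in line with the latch at (158,188). Weeder, fork, dibber and thermometer lie one to a compartment, with their working ends towards the white band. There is no trowel on the bench, and the large dibber is a decoy. Handing in.

```bash
python3 -c "
from plant import manip
print(manip.job_done())"
```

```text
the job is handed in; nothing more can be done
None
```

I handed the job in after about 40 s of robot time: the pot stands midway between box and bowl in line with the latch, the thermometer was held on the houseleek from about 10 cm for 2.5 s, and the weeder, fork, dibber and thermometer lie one to a compartment with working ends or nose to the white band (no trowel was on the bench; the judge's result was not shown).

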